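# Load a paint pot into the indexing carousel and advance it one click

### The job

Put the purple paint pot upright into the empty cup at the yellow loading mark of the carousel, turning it by feel, without forcing it, until its square foot drops fully home into the square recess. Let go, then turn the carousel exactly one click clockwise (seen from above), so that the pot comes to rest at the red mark and the next empty cup is at the yellow one. Leave the yellow-lidded jar, the brush jar and the palette where they are.

Things in the scene. Friction and masses are not known exactly. Their poses are not given: they have to be found in the camera images.
- pot_center (a point): Loose purple paint pot (closed, rigid, 0.1 to 0.2 kg), standing upright; this point is on its axis half-way up, 41 mm above the underside, z up. Round body 44 mm across (42 in its lowest 2 mm) from 8 to 60 mm above the underside, round lid 40 mm across from 60 to 82 mm. Under the body is its square foot (see pot_foot).
- pot_lid (a point): Where to grip the purple pot: on its axis in the 40 mm wide, 22 mm high lid, 70 mm above the underside. The lower 38 mm of the pot goes into the cup, so fingers must stay above that.
- pot_foot (a point): Centre of the underside of the purple pot. The foot is 30 mm square and 8 mm high (its lowest 2 mm is 28.5 mm square), sides along this frame's x and y.
- pocket (a point): Centre of the mouth of the empty cup to load, at the yellow mark at the start. Rides on the wheel and has the wheel's axes (x from the cup to the wheel's axis, z up), not the cup's own turn. Cup 58 mm wide outside, 38 mm high inside, its mouth 82 mm above the table; mouth a funnel about 6 mm deep, leading to a round bore 46 mm wide. It stands on a stiff spring (see press).
- pocket_ledge (a point): Centre of the ledge at the foot of that bore, 30 mm below the mouth: in it a square recess 32 mm wide, 8 mm deep (a seated pot's underside is 38 mm below the mouth). The cup, and so the recess, sits turned 0.17 to 1.4 rad anticlockwise from above off this frame's (the wheel's) axes; the turn is not given: feel for it. It slips only at 0.3 N m. The foot drops in within about 0.06 rad of true.
- knob (a point): Grip point of the black bar knob on the wheel's axis, fixed to the wheel: 44 mm long along this frame's x, 14 mm thick along y, from 18 mm below to 12 mm above this point, white line on top. Axes are the wheel's, z up. Under it a 22 mm wide post. Seated pots end 38 mm below this point and stand 88 mm from the axis.
- wheel (a joint): Turn of the wheel (244 mm wide, its deck 32 mm above the table, the cups on it, six cups 60 degrees apart) about its vertical axis, rad: 0 at the start, growing clockwise seen from above, 1.047 a click. A spring detent centres it at each click: it takes up to about 0.3 N m (most at a quarter click), and past half-way it snaps on by itself. The next cup clockwise is full, the next anticlockwise empty.
- press (a joint): How far the cup to be loaded is pushed down on the stiff spring under it, m, 0 when not pressed; 5 N per mm. The spring is a safeguard, not a part of the job: pushing it down by more than 5 mm (about 25 N) strains the carousel and counts as forcing.
- load_mark (a point): Top of the yellow tab on the fixed base of the carousel, 152 mm from the wheel's axis, 33 mm above the table, marking the loading place.
- target_mark (a point): Top of the red tab on the fixed base, 152 mm from the wheel's axis, 33 mm above the table, one click clockwise of the yellow tab.
- jar: Bystander: blue jar with a yellow lid, 62 mm across, 86 mm high; origin at the centre of its underside.
- brush_jar: Bystander: white jar with brushes, 70 mm across, 95 mm high (brushes to 190 mm); origin at the centre of its underside.
- palette: Bystander: flat white palette with paint wells, 90 mm (x) by 200 mm (y) by 12 mm; origin at the centre of its underside.
- pot: The purple paint pot itself; origin at the centre of its underside (same place as pot_foot).
- carousel: The whole carousel; origin on the wheel's axis at table height, z up, at its start x points from the yellow mark to the axis. Fixed to the table. The base is 210 mm across.
Things that resemble listed ones, but are neither listed nor needed, are in the scene too. Several things look just like the pot: the one meant starts farthest to the robot's left.

How it is judged:
On the way:
1. the pot is fully home in the cup while that cup is still at the yellow mark (z of pot_foot in the frame of pocket below -0.0355 m and horizontal distance between pot_foot and pocket below 0.005 m and angle between pot_center's own z axis and vertical below 0.08 rad and value of joint wheel between -0.25 and 0.25 rad), for 0.2 s.
At the end, for the whole second after the job is handed in: The purple pot is upright (within 0.08 rad) and fully home in its cup (underside at least 35.5 mm below the mouth, within 5 mm of its axis), the wheel rests one click clockwise of its start (0.96 to 1.13 rad), and nothing moves (z of pot_foot in the frame of pocket below -0.0355 m and horizontal distance between pot_foot and pocket below 0.005 m and angle between pot_center's own z axis and vertical below 0.08 rad and value of joint wheel between 0.96 and 1.13 rad and velocity of joint wheel between -0.05 and 0.05 rad/s and linear speed of pot below 0.02 m/s); the robot touches nothing.
It fails at once if the cup is pressed down on its spring by more than 5 mm (about 25 N) (value of joint press above 0.005 m).
It fails at once if the wheel is turned past the one click towards a second, or anticlockwise past half a click (value of joint wheel above 1.57 rad or value of joint wheel below -0.52 rad).
It fails at once if the yellow-lidded jar is disturbed (moved over 30 mm) (distance of jar from where it was at the start of the episode above 0.03 m).
It fails at once if the brush jar is disturbed (moved over 30 mm) (distance of brush_jar from where it was at the start of the episode above 0.03 m).
It fails at once if the palette is disturbed (moved over 30 mm) (distance of palette from where it was at the start of the episode above 0.03 m).
It also fails if it takes over 72 s, if anything falls off the work surface, if the arm or the gripper's body presses on something with over 40 N, if the wrist force passes 120 N, or if a joint passes its speed limit or range.

### The arm

A 6-joint arm with a two-finger parallel gripper is mounted at the origin on the work surface. World frame = base frame: x ahead of the robot, y to its left, z up, the work surface at z = 0. Lengths are in m, angles in rad, forces in N, time in s.
With the tool pointing down it reaches from about 0.4 to 0.825 m from the base axis. Payload 7 kg.
Tool frame: the origin (TCP) lies on the centre line of the jaws, within the pads' length; the fingertips stand 11 mm ahead of it and the grasp point (between the pads) lies 8 mm behind it; z points along the fingers, y is the direction in which the jaws open and shut (so a half turn about z gives the same grasp; the last joint's range is limited). The gripper opens to 88 mm and grips with 3 to 60 N. Pads are 19 mm wide; open, the fingers measure 130 mm over their backs; the gripper's body (78 mm by 193 mm) begins 47 mm behind the grasp point.
Start: joints at [1.563, 0.359, 0.012, 0, -1.224, -0.288], TCP at [0.197, 0.646, 0.238] pointing down, gripper open.
Joint ranges: [-3.07, 3.07], [-1.43, 2.12], [-1.02, 1.25], [-3.03, 1.67], [-3.05, -0], [-3.03, 3.03]. Speed limits (rad/s): [2.39, 2.39, 3.01, 3.14, 3.14, 3.14].

### API

Orientations are given as [roll, pitch, yaw] about the fixed x, y, z axes, in that order (R = Rz(yaw) Ry(pitch) Rx(roll)).
In Python, from station import * gives the robot as it stands.
- The arm moves only by the tool play_rows, never from a script. Its argument "targets" is a list of rows, each a list of 7 numbers: the turn, a rotation vector about the world's x, y, z in rad, then the shift along the world's x, y, z in m, then the opening, from 0 (shut) to 1 (fully open). A call has 1 to 12 rows; each row shifts and turns the pose as measured when the row begins; what a row does not reach is not made up. A row lasts 1/8 s, in which the tool goes at most 62.5 mm and 10.7 degrees, less where a joint would pass 70% of its speed; a pose out of reach is approached as far as the arm can. A call is refused whole if a number of a shift passes 0.0625 or a number of a turn 0.188, either way. A call with a gripper value outside its range is refused whole. The fingers move at their own pace and stop on an object; "grip_force" is the grip in N (left out, the last holds). Time passes only in rows, so rows that do not move let the fingers close. It gives the time, the measured TCP pose, the force and the opening at its end, in the units of the state.
- get_state(): the state, without advancing time (a new reading comes with each control period).
- grab_frame(name): name is "scene" or "top" or "wrist"; returns (picture, depth): 420x560x3 uint8, blue, green, red; 420x560 float32, m along the optical axis (not along the pixel's ray), 0 where there is no reading.
- camera_params(name): a dict with "camera_matrix" (3x3 intrinsics, pixels), "extrinsics" (4x4, takes a point from world to camera coordinates); the wrist camera has in their place "hand_eye" (4x4, takes a point from camera to tool coordinates, whose origin is the TCP and whose axes are the flange's). Camera axes: x right, y up, looking along -z (the intrinsics and any distortion apply to the point x, -y, -z); pixel columns grow to the right and rows downward; lengths in m; the calibration is good to about 2 mm. The wrist camera is an equidistant fisheye: a pixel r from the principal point sees the ray r / f radians off the axis. A picture is of the moment at which its call begins: read the wrist's pose just before it. camera_params takes no time and is no camera call.
- job_done(): hands the job in, once; it reports no verdict.
The state is a dict: "t": time; "q": joint angles; "qd": joint speeds; "joint_efforts": joint torques, N m; "eef_pos": TCP position; "ee_rot": TCP orientation; "force": force on the tool from outside, world axes, zero at the start; "moment": the same for the moment, N m; "width": finger opening in m.
Only numpy, scipy, OpenCV 4.12 (cv2) and the standard library are available. Lean on these libraries where they do the work, as an engineer would, in place of code of your own. Each camera call takes 0.05 s, during which the arm holds its last target.

## Working session

There is one attempt and no reset: what is moved stays moved. The work goes in short steps, Python scripts to look and compute and a tool call to move; the robot and the scene stay as the last step left them, time stands still between calls to the robot, and variables do not carry over. Pictures are saved under pics/ and viewed, and the job is handed in when it is done.

Besides the shell and the picture viewer there is one more tool, called after "Emit:" by a JSON object that holds its "name" and its "arguments", one argument or row to a line. play_rows: Moves the arm, as the interface text tells. Its arguments: {"type":"object","properties":{"targets":{"type":"array","items":{"type":"array","items":{"type":"number"}}},"grip_force":{"type":"number"}},"required":["targets"]}

```bash
mkdir -p pics; python3 - <<'E'
from station import *
import cv2,numpy as np
s=get_state();print(s)
for n in ("scene","top","wrist"):
    p,d=grab_frame(n);cv2.imwrite(f"pics/{n}0.png",p);np.save(f"pics/{n}0.npy",d)
    print(n,camera_params(n),d.min(),d.max())
E
```

```text
{'t': 0.0, 'q': array([ 1.56310763e+00,  3.59371292e-01,  1.10511800e-02, -3.65278601e-04,
       -1.22409628e+00, -2.88071701e-01]), 'qd': array([ 0.00047052, -0.00043106, -0.00050705,  0.00126659, -0.00016909,
       -0.00030204]), 'joint_efforts': array([-5.49513861e-04, -5.82722712e+01,  2.93054509e+01,  6.99699238e+00,
        6.88879634e-03, -1.81404466e-04]), 'eef_pos': array([0.19664058, 0.64522242, 0.23662669]), 'ee_rot': array([ 3.13994178e+00, -1.31077411e-04, -2.95884688e-01]), 'force': array([-0.63826318,  0.30074291, -0.33849661]), 'moment': array([-0.02517784,  0.00283439,  0.06028564]), 'width': 0.08803468749165765}
scene {'camera_matrix': array([[424.10583366,   0.        , 273.21439682],
       [  0.        , 424.10583366, 211.12530291],
       [  0.        ,   0.        ,   1.        ]]), 'extrinsics': array([[ 0.51846315,  0.85496979, -0.01492065, -0.22048247],
       [-0.6780812 ,  0.42170142,  0.60197491,  0.30239503],
       [ 0.52096242, -0.30198439,  0.79837559, -1.49122344],
       [ 0.        ,  0.        ,  0.        ,  1.        ]])} 0.0 3.5699725
top {'c
[... 290 characters left out ...]
, -0.52045625],
       [-0.09870537, -0.0279645 ,  0.9947237 , -1.3434015 ],
       [ 0.        ,  0.        ,  0.        ,  1.        ]])} 0.0 2.1215324
wrist {'camera_matrix': array([[325.1922621 ,   0.        , 277.00501489],
       [  0.        , 325.1922621 , 210.93277634],
       [  0.        ,   0.        ,   1.        ]]), 'hand_eye': array([[ 1.33633253e-03,  9.63299905e-01,  2.68424118e-01,
         7.23221723e-02],
       [ 9.99999069e-01, -1.36143452e-03, -9.26203399e-05,
        -4.14301205e-04],
       [ 2.76220697e-04,  2.68423992e-01, -9.63300827e-01,
        -1.47865310e-01],
       [ 0.00000000e+00,  0.00000000e+00,  0.00000000e+00,
         1.00000000e+00]])} 0.0 1.3899913
```

View pics/scene0.png

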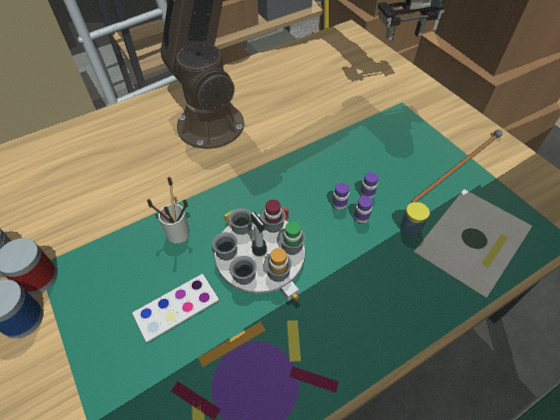

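View pics/top0.png

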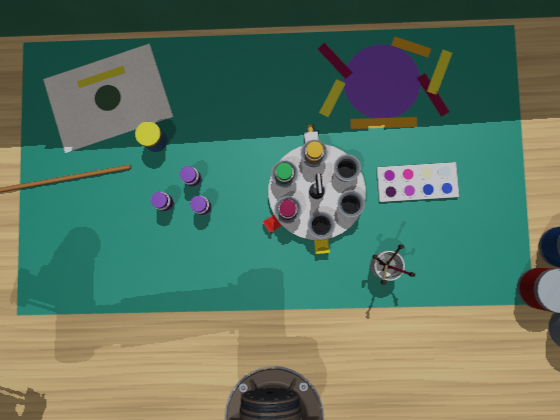

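View pics/wrist0.png

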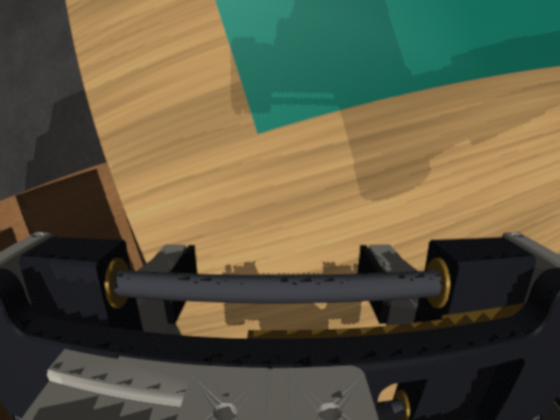

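The top view shows three purple pots at about (162,200), (190,176) and (200,205). The leftmost, at (162,200), is the one meant. The yellow tab is at (321,247), the red tab at (271,224), the empty cup at (321,224) and the knob at (318,187). The jar is at (148,134) and the brush jar at (389,265).

```bash
cat > h.py <<'E'
import cv2,numpy as np
def cloud(n,img,d,P):
    K=P["camera_matrix"];E=P["extrinsics"]
    v,u=np.mgrid[:420,:560]
    x=(u-K[0,2])/K[0,0]*d; y=-(v-K[1,2])/K[1,1]*d
    c=np.stack([x,y,-d],-1)
    return (c-E[:3,3])@E[:3,:3]
E
python3 - <<'E'
from station import *
from h import *
from scipy.optimize import least_squares
W={}
for n in("top","scene"):
    img=cv2.imread(f"pics/{n}0.png");d=np.load(f"pics/{n}0.npy")
    W[n]=(img,cloud(n,img,d,camera_params(n)))
def fit(xy,r=None):
    f=(lambda p:np.hypot(*(xy-p[:2]).T)-(r or p[2]))
    p0=[*xy.mean(0)]+([] if r else [0.03])
    return least_squares(f,p0,loss='soft_l1',f_scale=.002).x
for n in W:
    img,w=W[n]; hsv=cv2.cvtColor(img,cv2.COLOR_BGR2HSV)
    print(n,"table z",np.median(w[...,2][hsv[...,0]//10==8]) )
    def blobs(name,m):
        k,l,st,ce=cv2.connectedComponentsWithStats(m.astype(np.uint8))
        for i in range(1,k):
            if st[i,4]>25:
                q=w[l==i]; print(name,ce[i].round(0),st[i,4],"med",np.median(q,0).round(4),"zmax",np.percentile(q[:,2],95).round(4), "mid",((np.percentile(q,3,0)+np.percentile(q,97,0))/2).round(4))
    H,S,V=[hsv[...,i].astype(int) for i in range(3)]
    ok=(abs(w[...,1])<.6)&(w[...,0]>.2)&(w[...,0]<.95)
    blobs("purpletop",(H>125)&(H<150)&(S>90)&(w[...,2]>.065)&ok)
    blobs("yellow",(H>20)&(H<32)&(S>180)&(V>120)&(w[...,2]>.02)&ok)
    blobs("red",((H<6)|(H>174))&(S>180)&(V>100)&(w[...,2]>.02)&ok)
    blobs("high",(w[...,2]>.11)&ok)
    blobs("knobtop",(w[...,2]>.12)&(w[...,2]<.15)&(V>120)&(S<60)&ok)
E
```

```text
top table z -0.0006424343262260208
purpletop [188. 174.] 205 med [0.595  0.1923 0.08  ] zmax 0.0852 mid [0.5951 0.1926 0.0805]
purpletop [159. 200.] 207 med [0.5336 0.2629 0.0802] zmax 0.0843 mid [0.5339 0.2632 0.0797]
purpletop [198. 204.] 201 med [0.5214 0.1677 0.0806] zmax 0.0853 mid [0.5212 0.1674 0.0805]
yellow [313. 154.] 48 med [ 0.6266 -0.113   0.1246] zmax 0.1284 mid [ 0.6313 -0.114   0.1242]
yellow [322. 252.] 29 med [ 0.3986 -0.1305  0.0327] zmax 0.037 mid [ 0.3988 -0.1305  0.0331]
red [267. 226.] 29 med [0.4661 0.0039 0.0338] zmax 0.0372 mid [0.4661 0.0031 0.0332]
high [315. 150.] 237 med [ 0.6364 -0.1165  0.1243] zmax 0.1294 mid [ 0.6374 -0.1158  0.1234]
high [284. 171.] 232 med [ 0.5884 -0.0431  0.1244] zmax 0.1286 mid [ 0.5886 -0.0431  0.124 ]
high [319. 184.] 158 med [ 0.5486 -0.1208  0.1737] zmax 0.1788 mid [ 0.5493 -0.1216  0.1585]
high [288. 208.] 230 med [ 0.5013 -0.0496  0.1247] zmax 0.1294 mid [ 0.5008 -0.0496  0.1251]
high [399. 249.] 51 med [ 0.4012 -0.2954  0.1575] zmax 0.1808 mid [ 0.3978 -0.2969  0.1477]
high [409. 273.] 46 med [ 0.3451 -0.3199  0.1425] zma
[... 567 characters left out ...]
8   0.157 ] zmax 0.1877 mid [ 0.3398 -0.2595  0.1517]
high [152. 205.] 52 med [ 0.3497 -0.3202  0.1421] zmax 0.1601 mid [ 0.349  -0.3183  0.1361]
high [185. 205.] 38 med [ 0.3892 -0.2452  0.1366] zmax 0.1506 mid [ 0.3887 -0.2457  0.1311]
high [273. 207.] 192 med [ 0.5098 -0.0498  0.125 ] zmax 0.1279 mid [ 0.5066 -0.0491  0.1196]
high [167. 212.] 44 med [ 0.4102 -0.2961  0.1653] zmax 0.1797 mid [ 0.4042 -0.2961  0.1503]
high [257. 225.] 223 med [ 0.5612 -0.1247  0.1634] zmax 0.177 mid [ 0.5558 -0.1224  0.1466]
high [293. 229.] 207 med [ 0.5962 -0.0443  0.125 ] zmax 0.1281 mid [ 0.5945 -0.0428  0.1202]
high [278. 257.] 234 med [ 0.6453 -0.1163  0.1251] zmax 0.1278 mid [ 0.6422 -0.1159  0.1195]
```

```bash
python3 - <<'E'
from h import *
a=cv2.imread("pics/top0.png")[110:270,130:430]
cv2.imwrite("pics/topz.png",cv2.resize(a,None,fx=2.66,fy=2.66,interpolation=cv2.INTER_CUBIC))
E
```

```text
(no output)
```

View pics/topz.png

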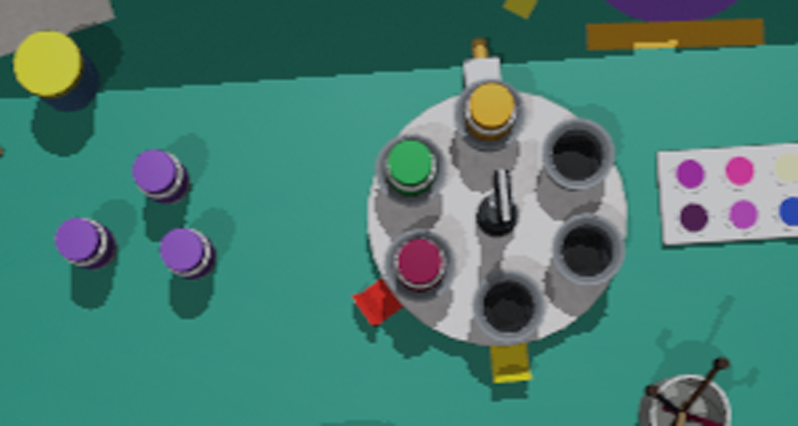

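Emit:
{"name": "play_rows", "arguments": {
  "targets": [
    [0,0,0,0.042,-0.048,0,1],
    [0,0,0,0.042,-0.048,0,1],
    [0,0,0,0.042,-0.048,0,1],
    [0,0,0,0.042,-0.048,0,1],
    [0,0,0,0.042,-0.048,0,1],
    [0,0,0,0.042,-0.048,0,1],
    [0,0,0,0.042,-0.048,0,1],
    [0,0,0,0.04,-0.04,0,1],
    [0,0,0,0,0,0,1]
  ],
  "grip_force": 15
}}

```text
t: 1.27
eef_pos: [0.5263, 0.2685, 0.2338]
ee_rot: [3.137, -0.0, -0.293]
force: [-0.5, 0.7, -0.1]
width: 0.0878
```

```bash
python3 - <<'E'
from station import *
from h import *
s=get_state();print(s['t'],s['q'].round(3),s['eef_pos'],s['ee_rot'],s['force'],s['width'])
p,d=grab_frame("wrist");cv2.imwrite("pics/w1.png",p);np.savez("pics/w1.npz",d=d,pos=s['eef_pos'],rot=s['ee_rot'])
E
```

```text
1.275 [ 0.804  0.226 -0.184  0.003 -1.165  0.473] [0.52626098 0.26850369 0.23380295] [ 3.13656691e+00 -1.36203720e-04 -2.93083852e-01] [-0.53920216  0.71465546 -0.12455129] 0.08781300598409773
```

View pics/w1.png

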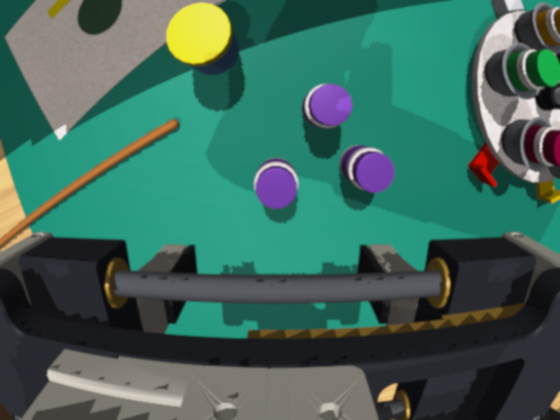

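The wrist picture shows the three purple pots at (276,185), (330,105) and (368,170). The leftmost one is at (276,185). The red tab is at (485,165).

```bash
cat >> h.py <<'E'
from scipy.spatial.transform import Rotation as Ro
from scipy.optimize import least_squares
def wcloud(d,P,pos,rot):
    K=P["camera_matrix"];H=P["hand_eye"]
    v,u=np.mgrid[:420,:560]
    a=(u-K[0,2])/K[0,0];b=(v-K[1,2])/K[1,1]
    r=np.hypot(a,b)+1e-9; t=np.tan(np.minimum(r,1.4))/r
    c=np.stack([a*t*d,-b*t*d,-d],-1)
    c=c@H[:3,:3].T+H[:3,3]
    return c@Ro.from_euler('xyz',rot).as_matrix().T+pos
def blobs(img,w,conds):
    hsv=cv2.cvtColor(img,cv2.COLOR_BGR2HSV)
    for name,m in conds(hsv[...,0].astype(int),hsv[...,1].astype(int),hsv[...,2].astype(int),w[...,0],w[...,1],w[...,2]):
        k,l,st,ce=cv2.connectedComponentsWithStats(m.astype(np.uint8))
        for i in range(1,k):
            if st[i,4]>20:
                q=w[l==i]; c,R=cv2.minEnclosingCircle(q[:,:2].astype(np.float32))
                print(name,ce[i].round(0),st[i,4],"med",np.median(q,0).round(4),"mean",q.mean(0).round(4),"circ",np.round(c,4),round(R,4))
E
python3 - <<'E'
from station import *
from h import *
f=np.load("pics/w1.npz");img=cv2.imread("pics/w1.png")
ww=wcloud(f['d'],camera_params("wrist"),f['pos'],f['rot'])
def C(H,S,V,x,y,z):
    ok=(x>.2)&(x<.95)&(abs(y)<.6)
    return [("purple",(H>125)&(H<150)&(S>90)&(abs(z-.082)<.005)&ok),("yellow",(H>20)&(H<32)&(S>180)&(abs(z-.034)<.006)&ok),
     ("jar",(H>20)&(H<32)&(S>180)&(abs(z-.086)<.006)&ok),
     ("red",((H<6)|(H>174))&(S>180)&(abs(z-.034)<.006)&ok),("pots",(abs(z-.126)<.005)&ok)]
print("wrist");blobs(img,ww,C)
for n in("top","scene"):
    print(n);blobs(cv2.imread(f"pics/{n}0.png"),cloud(n,None,np.load(f"pics/{n}0.npy"),camera_params(n)),C)
E
```

```text
wrist
purple [330. 105.] 1351 med [0.5981 0.1957 0.0826] mean [0.5981 0.1957 0.0826] circ [0.5979 0.1952] 0.0198
purple [374. 172.] 1210 med [0.5263 0.1714 0.0826] mean [0.5261 0.1712 0.0825] circ [0.5258 0.1703] 0.0199
purple [276. 188.] 1274 med [0.5379 0.2659 0.0827] mean [0.5378 0.2659 0.0827] circ [0.5371 0.2663] 0.0195
yellow [554. 198.] 64 med [ 0.4035 -0.1231  0.0339] mean [ 0.4033 -0.124   0.0328] circ [ 0.404 -0.126] 0.0142
jar [191.  42.] 1660 med [0.6912 0.3022 0.0865] mean [0.6933 0.3004 0.0863] circ [0.6998 0.2919] 0.0307
red [487. 176.] 137 med [0.4704 0.008  0.0343] mean [0.4701 0.0079 0.0337] circ [0.4694 0.0046] 0.0183
pots [547.  68.] 762 med [ 0.5928 -0.0372  0.1263] mean [ 0.5927 -0.0375  0.126 ] circ [ 0.592  -0.0401] 0.0208
pots [556. 148.] 245 med [ 0.5083 -0.0322  0.1256] mean [ 0.508  -0.0324  0.1252] circ [ 0.5069 -0.039 ] 0.0182
top
purple [188. 174.] 180 med [0.5952 0.1919 0.0804] mean [0.5952 0.1924 0.0808] circ [0.5946 0.192 ] 0.0201
purple [159. 200.] 182 med [0.5335 0.2629 0.0805] mean [0.5342 0.2632 0.0806] circ [0.5344 0.2641] 0.0202
purple [198. 20
[... 703 characters left out ...]
1  0.125 ] circ [ 0.5016 -0.0491] 0.0196
scene
purple [371. 178.] 105 med [0.5378 0.2639 0.081 ] mean [0.5387 0.2638 0.0809] circ [0.5385 0.2633] 0.0215
purple [342. 188.] 116 med [0.5271 0.168  0.0812] mean [0.5265 0.1681 0.0813] circ [0.5258 0.1688] 0.0211
purple [365. 202.] 126 med [0.5991 0.1928 0.081 ] mean [0.5989 0.1929 0.081 ] circ [0.597  0.1922] 0.0209
pots [273. 206.] 150 med [ 0.5066 -0.0487  0.1257] mean [ 0.5063 -0.0481  0.1254] circ [ 0.5046 -0.0483] 0.0207
pots [293. 228.] 170 med [ 0.5942 -0.0428  0.1255] mean [ 0.5941 -0.0426  0.1254] circ [ 0.5935 -0.0418] 0.0208
pots [278. 255.] 191 med [ 0.6424 -0.1147  0.1257] mean [ 0.6425 -0.1149  0.1255] circ [ 0.6417 -0.114 ] 0.0208
```

Emit:
{"name": "play_rows", "arguments": {
  "targets": [
    [0,0,0,0.0115,-0.003,0,0.75],
    [0,0,0,0,0,-0.05,0.75],
    [0,0,0,0,0,-0.05,0.75],
    [0,0,0,0,0,-0.04,0.75],
    [0,0,0,0,0,0,0.75]
  ],
  "grip_force": 15
}}

```text
t: 1.95
eef_pos: [0.5366, 0.271, 0.0916]
ee_rot: [3.14, -0.002, -0.285]
force: [-0.6, 0.1, 1.1]
width: 0.0661
```

Emit:
{"name": "play_rows", "arguments": {
  "targets": [
    [0,0,0,0.001,-0.0055,-0.01,0.75],
    [0,0,0,0,0,-0.008,0.75],
    [0,0,0,0,0,0,0.75]
  ]
}}

```text
t: 2.33
eef_pos: [0.5395, 0.2678, 0.0766]
ee_rot: [-3.139, -0.005, -0.283]
force: [0.4, -0.2, -0.1]
width: 0.0658
```

```bash
python3 - <<'E'
from station import *
from h import *
s=get_state();print(s['t'],s['q'].round(3),s['eef_pos'],s['ee_rot'],s['force'],s['width'])
E
```

```text
2.325 [ 0.787  0.386 -0.356  0.005 -0.824  0.498] [0.53951799 0.26780285 0.07656348] [-3.1388841  -0.00541481 -0.28260936] [ 0.35936313 -0.15309967 -0.05522988] 0.06583558006628655
```

Emit:
{"name": "play_rows", "arguments": {
  "targets": [
    [0.001,0.005,0,-0.0017,-0.0022,-0.0036,0.75],
    [0,0,0,0,0,0,0.75],
    [0,0,0,0,0,0,0.3],
    [0,0,0,0,0,0,0.3],
    [0,0,0,0,0,0,0.3],
    [0,0,0,0,0,0,0.3]
  ],
  "grip_force": 15
}}

```text
t: 3.08
eef_pos: [0.5386, 0.2661, 0.0748]
ee_rot: [-3.137, -0.002, -0.283]
force: [-0.2, -0.2, -0.1]
width: 0.0393
```

Emit:
{"name": "play_rows", "arguments": {
  "targets": [
    [0,0,0,0,0,0.03,0.3],
    [0,0,0,0,0,0.05,0.3],
    [0,0,0,0,0,0.05,0.3],
    [0,0,0,-0.03,-0.04,0.03,0.3],
    [0,0,0,-0.03,-0.05,0.0,0.3],
    [0,0,0,-0.03,-0.05,0,0.3],
    [0,0,0,0,-0.05,0,0.3],
    [0,0,0,0,-0.05,0,0.3],
    [0,0,0,0,-0.05,0,0.3],
    [0,0,0,0,0,0,0.3]
  ]
}}

```text
t: 4.32
eef_pos: [0.4423, -0.0325, 0.2378]
ee_rot: [-3.138, -0.002, -0.281]
force: [-1.2, 0.4, -1.2]
width: 0.0395
```

```bash
python3 - <<'E'
from station import *
from h import *
s=get_state();print(s['t'],s['q'].round(3),s['eef_pos'],s['ee_rot'],s['force'],s['width'])
p,d=grab_frame("wrist");cv2.imwrite("pics/w2.png",p);np.savez("pics/w2.npz",d=d,pos=s['eef_pos'],rot=s['ee_rot'])
p,d=grab_frame("scene");cv2.imwrite("pics/s2.png",p)
E
```

```text
4.325 [ 0.372 -0.036 -0.47  -0.002 -1.134  0.919] [ 0.44226315 -0.03254936  0.2378435 ] [-3.13783951e+00 -1.69750535e-03 -2.80695677e-01] [-1.16518039  0.44016144 -1.17417885] 0.03949214988464264
```

View pics/w2.png

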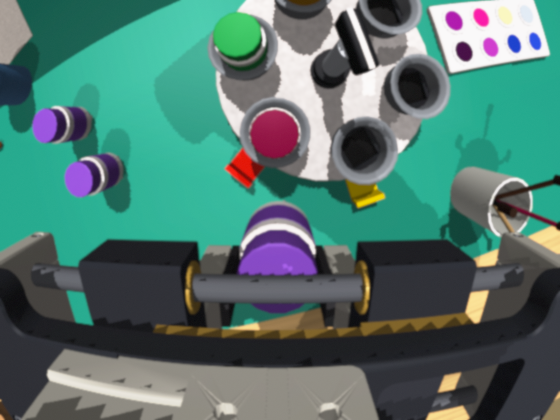

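View pics/s2.png

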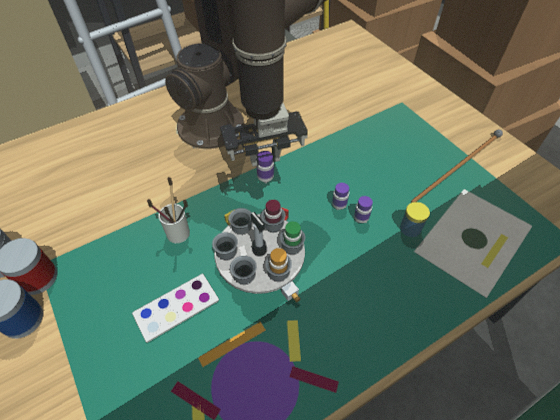

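The pot is held in the jaws, at (275,260) in the wrist picture. The target cup is at (365,150), with the yellow tab at (366,195), the red tab at (243,167) and the knob at (352,48).

```bash
python3 - <<'E'
from station import *
from h import *
f=np.load("pics/w2.npz");img=cv2.imread("pics/w2.png")
ww=wcloud(f['d'],camera_params("wrist"),f['pos'],f['rot'])
def C(H,S,V,x,y,z):
    ok=(x>.2)&(x<.95)&(abs(y)<.6)&(np.hypot(x-.545,y+.12)<.17)
    return [("yellow",(H>20)&(H<32)&(S>150)&(abs(z-.034)<.006)&ok),
     ("red",((H<6)|(H>174))&(S>180)&(abs(z-.034)<.006)&ok),("pots",(abs(z-.126)<.004)&ok),("knob",(abs(z-.176)<.004)&ok),("rim",(abs(z-.082)<.003)&ok),("deck",(abs(z-.032)<.002)&(V>130)&(S<50)&ok)]
blobs(img,ww,C)
# cup rim fits
z=ww[...,2];x=ww[...,0];y=ww[...,1]
m=(abs(z-.082)<.0025)
for c in ((.457,-.125),(.51,-.205),):
    q=ww[m&(np.hypot(x-c[0],y-c[1])<.034)][:,:2]
    g=least_squares(lambda p:np.hypot(*(q-p[:2]).T)-p[2],[*c,.027],loss='soft_l1',f_scale=.001);print(len(q),g.x)
a=img[100:200,310:430];a=cv2.resize(a,None,fx=5,fy=5,interpolation=cv2.INTER_CUBIC)
a=np.clip((a/255.)**.5*255,0,255).astype(np.uint8);cv2.imwrite("pics/cup2.png",a)
E
```

```text
yellow [369. 200.] 202 med [ 0.4024 -0.1292  0.0345] mean [ 0.4021 -0.1293  0.0339] circ [ 0.4018 -0.13  ] 0.0171
red [238. 176.] 175 med [0.4689 0.0054 0.0345] mean [0.4687 0.0053 0.0341] circ [0.4684 0.0058] 0.016
pots [237.  35.] 1764 med [ 0.591  -0.0413  0.1265] mean [ 0.5911 -0.0413  0.1265] circ [ 0.5918 -0.0413] 0.0201
pots [337.  60.] 62 med [ 0.5485 -0.1105  0.1266] mean [ 0.5494 -0.1119  0.1261] circ [ 0.5514 -0.1162] 0.0101
pots [274. 133.] 1888 med [ 0.5045 -0.0471  0.1267] mean [ 0.5045 -0.0471  0.1266] circ [ 0.5046 -0.0471] 0.02
knob [359.  39.] 1280 med [ 0.5528 -0.1189  0.1765] mean [ 0.5529 -0.1191  0.1763] circ [ 0.5536 -0.121 ] 0.0224
knob [279. 206.] 109 med [ 0.4609 -0.0383  0.1767] mean [ 0.4591 -0.0378  0.1767] circ [ 0.4512 -0.036 ] 0.019
rim [304.   6.] 306 med [ 0.6144 -0.1075  0.0821] mean [ 0.6154 -0.1079  0.082 ] circ [ 0.622  -0.1096] 0.0256
rim [304.   1.] 47 med [ 0.6197 -0.1095  0.0818] mean [ 0.6204 -0.1095  0.0818] circ [ 0.6223 -0.1102] 0.0111
rim [395.  19.] 597 med [ 0.5837 -0.1916  0.0819] mean [ 0.5857 -0.1919  0.0818] circ [ 0.6021 -0.193 ] 
[... 505 characters left out ...]
[ 0.504  -0.0473  0.0818] circ [ 0.5045 -0.0472] 0.0336
rim [365. 150.] 1441 med [ 0.4652 -0.127   0.082 ] mean [ 0.4655 -0.1263  0.0818] circ [ 0.4656 -0.1261] 0.0335
deck [303.  83.] 4739 med [ 0.5507 -0.0861  0.0326] mean [ 0.5481 -0.0911  0.0326] circ [ 0.55   -0.0946] 0.1131
deck [375.  79.] 2569 med [ 0.5304 -0.1618  0.0326] mean [ 0.5339 -0.1704  0.0326] circ [ 0.5381 -0.1793] 0.0733
deck [229. 107.] 626 med [ 0.5407 -0.0062  0.0327] mean [ 0.544  -0.0072  0.0326] circ [ 0.549  -0.0062] 0.039
deck [405. 129.] 623 med [ 0.4715 -0.1886  0.0327] mean [ 0.4703 -0.1893  0.0326] circ [ 0.4643 -0.1914] 0.0249
855 [ 0.46448712 -0.12565935  0.0287921 ]
779 [ 0.51379414 -0.19978502  0.02879732]
```

View pics/cup2.png

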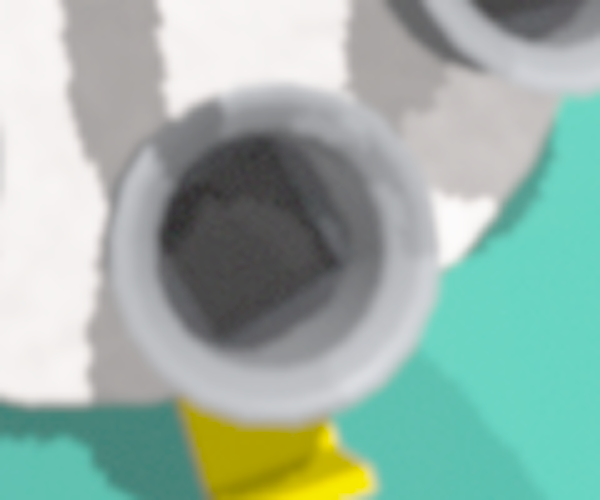

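Emit:
{"name": "play_rows", "arguments": {
  "targets": [
    [0,0,-0.14,0.008,-0.031,0,0.3],
    [0,0,-0.14,0.007,-0.031,0,0.3],
    [0,0,-0.14,0.0075,-0.031,0,0.3],
    [0,0,0,0,0,0,0.3],
    [0,0,0,0,0,0,0.3]
  ]
}}

```text
t: 5.05
eef_pos: [0.4676, -0.1201, 0.2373]
ee_rot: [-3.137, -0.001, -0.703]
force: [1.3, 1.3, -0.9]
width: 0.0397
```

Emit:
{"name": "play_rows", "arguments": {
  "targets": [
    [-0.0034,0.0029,0,-0.0028,-0.0056,0,0.3],
    [0,0,0,0,0,-0.03,0.3],
    [0,0,0,0,0,-0.03,0.3],
    [0,0,0,0,0,0,0.3]
  ]
}}

```text
t: 5.55
eef_pos: [0.4648, -0.1232, 0.1771]
ee_rot: [-3.14, -0.003, -0.695]
force: [0.5, -0.0, -0.1]
width: 0.0394
```

```bash
python3 - <<'E'
from station import *
from h import *
s=get_state();print(s['t'],s['q'].round(3),s['eef_pos'],s['ee_rot'],s['force'],s['moment'],s['width'])
p,d=grab_frame("wrist");cv2.imwrite("pics/w3.png",p);np.savez("pics/w3.npz",d=d,pos=s['eef_pos'],rot=s['ee_rot'])
ww=wcloud(d,camera_params("wrist"),s['eef_pos'],s['ee_rot'])
z=ww[...,2];x=ww[...,0];y=ww[...,1]
c=(.4645,-.1257)
q=ww[(abs(z-.082)<.0025)&(np.hypot(x-c[0],y-c[1])<.034)][:,:2]
g=least_squares(lambda p:np.hypot(*(q-p[:2]).T)-p[2],[*c,.027],loss='soft_l1',f_scale=.001);print(len(q),g.x)
E
```

```text
5.55 [ 0.152  0.086 -0.494  0.002 -0.987  0.723] [ 0.46484871 -0.1231826   0.17708007] [-3.14032221e+00 -2.97888857e-03 -6.94505762e-01] [ 0.47823903 -0.00668187 -0.11436776] [ 0.0266012   0.04764582 -0.00308145] 0.03937444100218159
1288 [ 0.46549857 -0.12599611  0.02966223]
```

View pics/w3.png

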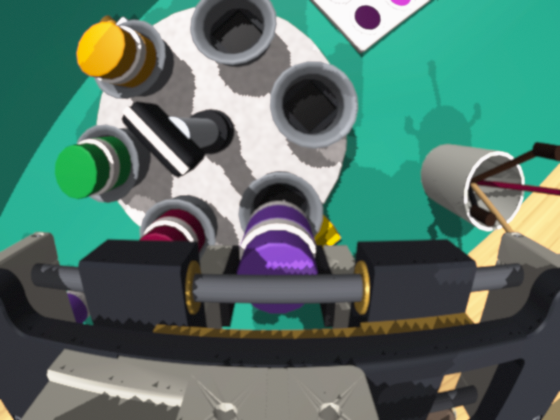

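The pot now hangs over the mouth of the target cup, seen at (280,210). The cup fit agrees to about 1 mm, so I lower gently.

Emit:
{"name": "play_rows", "arguments": {
  "targets": [
    [0.002,0.0025,0,0.0003,-0.0025,-0.01,0.3],
    [0,0,0,0,0,-0.008,0.3],
    [0,0,0,0,0,-0.004,0.3],
    [0,0,0,0,0,-0.004,0.3]
  ]
}}

```text
t: 6.1
eef_pos: [0.4682, -0.1256, 0.1541]
ee_rot: [-3.136, -0.006, -0.693]
force: [0.2, -0.4, -1.8]
width: 0.0395
```

Emit:
{"name": "play_rows", "arguments": {
  "targets": [
    [-0.0005,0.0082,0,-0.0032,0,0,0.3],
    [0,0,0,0,0,0,0.3],
    [0,0,0,0,0,-0.004,0.3],
    [0,0,0,0,0,-0.003,0.3]
  ]
}}

```text
t: 6.6
eef_pos: [0.465, -0.1257, 0.147]
ee_rot: [-3.141, 0.0, -0.693]
force: [-0.8, -0.1, -0.6]
width: 0.0392
```

Emit:
{"name": "play_rows", "arguments": {
  "targets": [
    [0,0,0,0,0,-0.003,0.3],
    [0,0,0,0,0,-0.003,0.3],
    [0,0,0,0,0,0,0.3]
  ]
}}

```text
t: 6.98
eef_pos: [0.4652, -0.1257, 0.1404]
ee_rot: [-3.141, 0.0, -0.693]
force: [0.4, -0.7, -1.8]
width: 0.0395
```

Emit:
{"name": "play_rows", "arguments": {
  "targets": [
    [0,0,0,0,0,-0.003,0.3],
    [0,0,0,0,0,-0.003,0.3],
    [0,0,0,0,0,0,0.3]
  ]
}}

```text
t: 7.35
eef_pos: [0.4658, -0.1257, 0.1343]
ee_rot: [-3.141, -0.001, -0.692]
force: [1.0, 0.1, -1.8]
width: 0.0394
```

Emit:
{"name": "play_rows", "arguments": {
  "targets": [
    [0,0,0,-0.0004,0,-0.003,0.3],
    [0,0,0,0,0,-0.002,0.3],
    [0,0,0,0,0,-0.002,0.3],
    [0,0,0,0,0,0,0.3]
  ]
}}

```text
t: 7.85
eef_pos: [0.4657, -0.1257, 0.1269]
ee_rot: [-3.14, -0.001, -0.692]
force: [0.4, 0.3, -0.7]
width: 0.0397
```

Emit:
{"name": "play_rows", "arguments": {
  "targets": [
    [0,0,0,0,0,-0.002,0.3]
  ]
}}

```text
t: 7.98
eef_pos: [0.466, -0.1258, 0.1252]
ee_rot: [-3.14, -0.002, -0.692]
force: [-0.2, -0.7, 5.7]
width: 0.0396
```

```bash
python3 - <<'E'
from station import *
s=get_state();print(s['t'],s['q'].round(3),s['eef_pos'],s['ee_rot'],s['force'],s['moment'],s['width'])
E
```

```text
7.975 [ 0.145  0.15  -0.558  0.    -0.861  0.733] [ 0.4659739  -0.12578614  0.1252426 ] [-3.14010966e+00 -1.83121304e-03 -6.92152932e-01] [-0.15257085 -0.67598511  5.74924819] [-0.17040517 -0.01268895  0.00777325] 0.03959744303152732
```

Emit:
{"name": "play_rows", "arguments": {
  "targets": [
    [0,0,0.06,0,0,-0.001,0.3],
    [0,0,0.06,0,0,-0.001,0.3]
  ]
}}

```text
t: 8.22
eef_pos: [0.467, -0.1262, 0.1246]
ee_rot: [-3.14, -0.004, -0.568]
force: [0.5, -0.1, 7.0]
width: 0.0394
```

Emit:
{"name": "play_rows", "arguments": {
  "targets": [
    [0.002,0.003,0.06,-0.0006,0.0002,-0.0008,0.3],
    [0,0,0.06,-0.0004,0,-0.0008,0.3],
    [0,0,0.06,0,0,-0.0008,0.3]
  ]
}}

```text
t: 8.6
eef_pos: [0.4678, -0.1264, 0.1242]
ee_rot: [-3.139, -0.004, -0.381]
force: [-0.6, -0.4, 0.5]
width: 0.0397
```

Emit:
{"name": "play_rows", "arguments": {
  "targets": [
    [0.002,0.003,0,-0.001,0.0003,-0.002,0.3]
  ]
}}

```text
t: 8.72
eef_pos: [0.4672, -0.1261, 0.1226]
ee_rot: [-3.137, -0.002, -0.381]
force: [-0.2, -1.2, 4.9]
width: 0.0399
```

Emit:
{"name": "play_rows", "arguments": {
  "targets": [
    [0,0,0.04,-0.0005,0,-0.0008,0.3],
    [0,0,0.04,-0.0005,0,-0.0008,0.3]
  ]
}}

```text
t: 8.98
eef_pos: [0.4659, -0.1261, 0.1207]
ee_rot: [-3.137, -0.001, -0.303]
force: [0.2, 0.4, -0.9]
width: 0.0398
```

Emit:
{"name": "play_rows", "arguments": {
  "targets": [
    [-0.004,0.002,0.03,0,0,-0.0015,0.3],
    [0,0,0,0,0,-0.0015,0.3]
  ]
}}

```text
t: 9.22
eef_pos: [0.4663, -0.126, 0.1176]
ee_rot: [3.141, -0.001, -0.273]
force: [-0.3, 0.3, 5.5]
width: 0.0394
```

The underside is about 7.6 mm below the ledge contact at equal force, so the foot has dropped in. I release and check.

Emit:
{"name": "play_rows", "arguments": {
  "targets": [
    [0,0,0,0,0,0.0005,0.6],
    [0,0,0,0,0,0,0.6],
    [0,0,0,0,0,0,0.6],
    [0,0,0,0,0,0.02,0.6],
    [0,0,0,0,0,0.04,0.6],
    [0,0,0,-0.02,0,0.05,0.6],
    [0,0,0,-0.02,0,0.04,0.6],
    [0,0,0,0,0,0,0.6]
  ]
}}

```text
t: 10.22
eef_pos: [0.4224, -0.1263, 0.2709]
ee_rot: [3.14, 0.004, -0.277]
force: [0.4, -0.1, 0.5]
width: 0.0528
```

```bash
python3 - <<'E'
from station import *
from h import *
s=get_state();print(s['t'],s['q'].round(3),s['eef_pos'],s['ee_rot'],s['force'],s['moment'],s['width'])
p,d=grab_frame("wrist");cv2.imwrite("pics/w4.png",p)
ww=wcloud(d,camera_params("wrist"),s['eef_pos'],s['ee_rot'])
def C(H,S,V,x,y,z):
    ok=(np.hypot(x-.55,y+.12)<.17)
    return [("purple",(H>125)&(H<150)&(S>90)&(z>.115)&(z<.145)&ok),("pots",(abs(z-.126)<.004)&ok),("knob",(abs(z-.176)<.004)&ok)]
blobs(p,ww,C)
q=ww[(abs(ww[...,2]-.176)<.004)&(np.hypot(ww[...,0]-.55,ww[...,1]+.12)<.04)][:,:2]
print("knob",q.mean(0),cv2.minAreaRect((q*1000).astype(np.float32)))
E
```

```text
10.225 [ 0.159 -0.06  -0.415 -0.    -1.22   1.135] [ 0.42238009 -0.12625596  0.27091885] [ 3.13972245  0.00448367 -0.27677768] [ 0.3538277  -0.0977451   0.54249245] [ 0.02282769 -0.04777428 -0.02596521] 0.05280879141159837
purple [264. 157.] 1430 med [ 0.4647 -0.1256  0.1265] mean [ 0.4647 -0.1255  0.1265] circ [ 0.4644 -0.1255] 0.0198
pots [199.   2.] 107 med [ 0.6236 -0.1091  0.1257] mean [ 0.6241 -0.109   0.1253] circ [ 0.6264 -0.1095] 0.013
pots [142.  57.] 1211 med [ 0.5912 -0.0425  0.1265] mean [ 0.5912 -0.0424  0.1264] circ [ 0.5918 -0.0414] 0.0204
pots [172. 141.] 1328 med [ 0.5044 -0.0482  0.1267] mean [ 0.5043 -0.0481  0.1266] circ [ 0.5045 -0.0471] 0.0201
pots [263. 157.] 1460 med [ 0.465  -0.1255  0.1265] mean [ 0.4649 -0.1255  0.1265] circ [ 0.4644 -0.1253] 0.0202
knob [222.  56.] 1014 med [ 0.5521 -0.1205  0.1765] mean [ 0.5522 -0.1205  0.1764] circ [ 0.553  -0.1199] 0.0223
knob [ 0.55221319 -0.12045849] ((553.0768432617188, -120.17790985107422), (44.310028076171875, 14.57711410522461), 4.088092803955078)
```

View pics/w4.png

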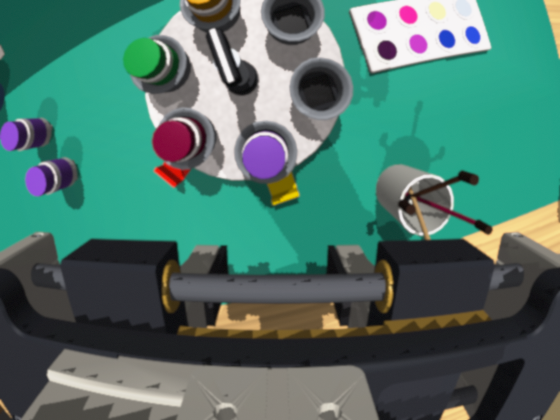

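The picture shows the purple pot seated at (264,157). Its top is at z = 0.1265, the same as the pots already loaded, and the cup is still at the yellow tab. Next is the knob.

Emit:
{"name": "play_rows", "arguments": {
  "targets": [
    [0,-0.004,0.116,0.043,0.002,0,0.6],
    [0,0,0.116,0.043,0.002,0,0.6],
    [0,0,0.117,0.043,0.002,0,0.6],
    [0,0,0,0,0,0,0.6],
    [0,0,0,0,0,0,0.6]
  ]
}}

```text
t: 10.9
eef_pos: [0.5529, -0.1197, 0.262]
ee_rot: [-3.141, 0.012, 0.082]
force: [-0.2, -0.3, -0.5]
width: 0.0525
```

Emit:
{"name": "play_rows", "arguments": {
  "targets": [
    [0.001,-0.012,-0.01,0,0,-0.03,0.6],
    [0,0,0,0,0,-0.03,0.6],
    [0,0,0,0,0,-0.02,0.6],
    [0,0,0,0,0,0,0.6]
  ]
}}

```text
t: 11.4
eef_pos: [0.5491, -0.12, 0.179]
ee_rot: [-3.141, 0.002, 0.068]
force: [-0.6, 0.5, 1.1]
width: 0.0526
```

Emit:
{"name": "play_rows", "arguments": {
  "targets": [
    [0,-0.002,0.004,0.0038,0,-0.01,0.6],
    [0,0,0,0,0,-0.01,0.6],
    [0,0,0,0,0,0,0.6]
  ]
}}

```text
t: 11.78
eef_pos: [0.5535, -0.12, 0.1598]
ee_rot: [-3.141, -0.003, 0.071]
force: [-0.1, 0.1, -0.1]
width: 0.0528
```

Emit:
{"name": "play_rows", "arguments": {
  "targets": [
    [0,0,0,0,0,0,0.05],
    [0,0,0,0,0,0,0.05],
    [0,0,0,0,0,0,0.05],
    [0,0,0,0,0,0,0.05]
  ],
  "grip_force": 50
}}

```text
t: 12.28
eef_pos: [0.5542, -0.1205, 0.1609]
ee_rot: [3.141, -0.005, 0.072]
force: [1.2, -2.9, -2.6]
width: 0.0189
```

Emit:
{"name": "play_rows", "arguments": {
  "targets": [
    [0,0,0,0,0,0,0.05],
    [0,0,0,0,0,0,0.05]
  ]
}}

```text
t: 12.52
eef_pos: [0.5542, -0.1206, 0.1609]
ee_rot: [3.141, -0.005, 0.072]
force: [0.4, -0.8, -1.5]
width: 0.0175
```

Emit:
{"name": "play_rows", "arguments": {
  "targets": [
    [0,0,-0.05,0,0,0,0.05],
    [0,0,-0.05,0,0,0,0.05]
  ]
}}

```text
t: 12.78
eef_pos: [0.5542, -0.1207, 0.1609]
ee_rot: [3.141, -0.005, -0.031]
force: [-0.1, -1.8, -0.0]
width: 0.0175
```

```bash
python3 - <<'E'
from station import *
from h import *
s=get_state();print(s['t'],s['q'].round(3),s['eef_pos'],s['ee_rot'],s['force'],s['moment'],s['width'])
p,d=grab_frame("wrist");cv2.imwrite("pics/w5.png",p)
E
```

```text
12.775 [ 0.132  0.243 -0.34   0.002 -0.983  1.408] [ 0.55423316 -0.12069033  0.16086077] [ 3.14088101 -0.00510718 -0.03059668] [-0.08503608 -1.78760978 -0.01270366] [-0.5916204  -0.05938567  0.15843284] 0.017527127944904772
```

View pics/w5.png

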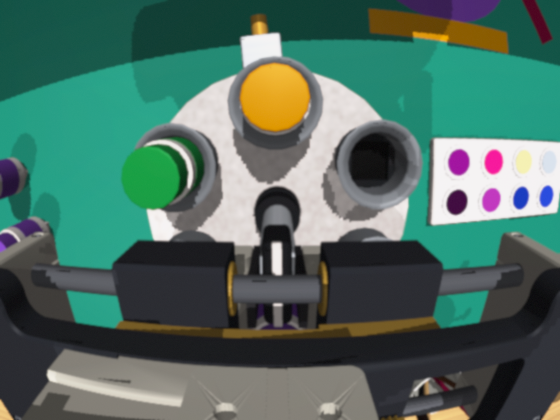

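The knob is held between the pads and the wheel follows, with a moment of about 0.16 N m. I keep turning clockwise.

Emit:
{"name": "play_rows", "arguments": {
  "targets": [
    [0,0,-0.09,0,0,0,0.05],
    [0,0,-0.09,0,0,0,0.05],
    [0,0,-0.09,0,0,0,0.05],
    [0,0,-0.09,0,0,0,0.05],
    [0,0,-0.09,0,0,0,0.05]
  ]
}}

```text
t: 13.45
eef_pos: [0.5541, -0.1211, 0.1609]
ee_rot: [3.139, -0.005, -0.49]
force: [-0.5, -1.1, -1.3]
width: 0.0176
```

```bash
python3 - <<'E'
from station import *
s=get_state();print(s['t'],s['q'].round(3),s['eef_pos'],s['ee_rot'],s['force'],s['moment'],s['width'])
E
```

```text
13.45 [ 0.133  0.243 -0.341  0.005 -0.984  0.945] [ 0.55408683 -0.12112413  0.16086634] [ 3.13945844 -0.00484703 -0.48999319] [-0.52692628 -1.06348573 -1.31364333] [-0.56117785 -0.0650725   0.10432742] 0.01756977677769643
```

Remaining: about 0.485 rad.

Emit:
{"name": "play_rows", "arguments": {
  "targets": [
    [0,0,-0.09,0,0,0,0.05],
    [0,0,-0.09,0,0,0,0.05],
    [0,0,-0.09,0,0,0,0.05],
    [0,0,-0.09,0,0,0,0.05],
    [0,0,-0.09,0,0,0,0.05],
    [0,0,0,0,0,0,0.05]
  ]
}}

```text
t: 14.2
eef_pos: [0.5538, -0.1214, 0.1609]
ee_rot: [3.139, -0.005, -0.951]
force: [0.6, 0.6, -1.3]
width: 0.0177
```

```bash
python3 - <<'E'
from station import *
s=get_state();print(s['t'],s['q'].round(3),s['eef_pos'],s['ee_rot'],s['force'],s['moment'],s['width'])
E
```

```text
14.2 [ 0.133  0.244 -0.34   0.006 -0.987  0.483] [ 0.55381189 -0.12142471  0.16086475] [ 3.13902916 -0.004551   -0.95113001] [ 0.57945604  0.63376624 -1.25729486] [-0.32045138 -0.17054458  0.01813779] 0.017688007841210874
```

Emit:
{"name": "play_rows", "arguments": {
  "targets": [
    [0,0,-0.024,0,0,0,0.05],
    [0,0,0,0,0,0,0.5],
    [0,0,0,0,0,0,0.5],
    [0,0,0,0,0,0,0.5],
    [0,0,0,0,0,0,0.5],
    [0,0,0,0,0,0.02,0.5],
    [0,0,0,0,0,0.05,0.5],
    [0,0,0,-0.04,0,0.05,0.5],
    [0,0,0,-0.06,0,0.03,0.5],
    [0,0,0,-0.05,0,0.0,0.5],
    [0,0,0,0,0,0,0.5]
  ]
}}

```text
t: 15.58
eef_pos: [0.4039, -0.1211, 0.3114]
ee_rot: [3.139, -0.004, -0.971]
force: [1.0, 0.2, 0.9]
width: 0.0438
```

```bash
python3 - <<'E'
from station import *
from h import *
s=get_state();print(s['t'],s['eef_pos'],s['ee_rot'],s['force'],s['width'])
p,d=grab_frame("wrist");cv2.imwrite("pics/w6.png",p)
ww=wcloud(d,camera_params("wrist"),s['eef_pos'],s['ee_rot'])
def C(H,S,V,x,y,z):
    ok=(np.hypot(x-.55,y+.12)<.17)
    return [("purple",(H>125)&(H<150)&(S>90)&(z>.115)&(z<.145)&ok),("pots",(abs(z-.126)<.004)&ok),("knob",(abs(z-.176)<.004)&ok),("red",((H<6)|(H>174))&(S>180)&(abs(z-.034)<.006)&ok)]
blobs(p,ww,C)
q=ww[(abs(ww[...,2]-.176)<.004)&(np.hypot(ww[...,0]-.55,ww[...,1]+.12)<.04)][:,:2]
print("knob",q.mean(0),cv2.minAreaRect((q*1000).astype(np.float32)))
p,d=grab_frame("scene");cv2.imwrite("pics/s6.png",p)
E
```

```text
15.575 [ 0.40385901 -0.12112104  0.31142581] [ 3.13904889 -0.00385018 -0.9705624 ] [0.99824223 0.17202231 0.85660966] 0.04383997875958076
purple [165. 196.] 948 med [ 0.5029 -0.0491  0.1264] mean [ 0.503  -0.0489  0.1259] circ [ 0.5037 -0.0475] 0.0198
pots [162.  37.] 938 med [ 0.6003 -0.1931  0.1264] mean [ 0.6005 -0.1931  0.1263] circ [ 0.6012 -0.1931] 0.0202
pots [100.  83.] 804 med [ 0.6391 -0.1149  0.1264] mean [ 0.6392 -0.1148  0.1263] circ [ 0.6403 -0.1144] 0.0205
pots [167. 116.] 51 med [ 0.5443 -0.125   0.126 ] mean [ 0.5458 -0.1243  0.1257] circ [ 0.5522 -0.1209] 0.0109
pots [102. 159.] 798 med [ 0.5905 -0.0422  0.1265] mean [ 0.5907 -0.0423  0.1264] circ [ 0.5914 -0.0409] 0.0207
pots [164. 197.] 932 med [ 0.5034 -0.0478  0.1265] mean [ 0.5035 -0.0475  0.1264] circ [ 0.5033 -0.046 ] 0.0206
knob [142. 116.] 664 med [ 0.552  -0.1208  0.1763] mean [ 0.552  -0.1208  0.1761] circ [ 0.5532 -0.1199] 0.0222
red [189. 226.] 112 med [0.4674 0.0041 0.0345] mean [0.4676 0.0042 0.0338] circ [0.4681 0.0043] 0.0159
knob [ 0.55197723 -0.12076186] ((552.9375, -120.34153747558594), (14.516284942626953, 43.780494689941406), 33.25898361206055)
```

View pics/w6.png

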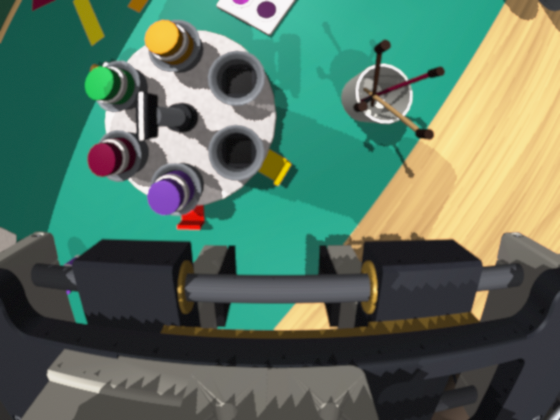

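View pics/s6.png

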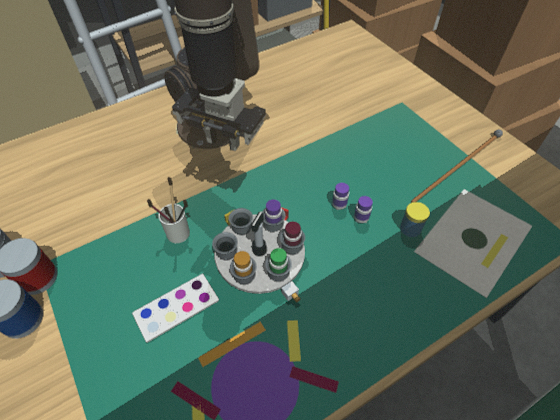

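The purple pot sits at the red tab at (165,196), with an empty cup at the yellow tab at (237,152). The knob has turned about 60.8 degrees, all pot tops are at 0.1265 m, and the arm is clear.

```bash
python3 -c "
from station import *
print(job_done())"
```

```text
the job is handed in; nothing more can be done
None
```

The purple pot is seated in its cup at the red mark, the next empty cup is at the yellow mark, and I handed the job in at about 16 s of the 72 s allowed.

**What I did:** I gripped the leftmost purple pot by its lid and lowered it into the empty cup at the yellow mark. With about 5–7 N of downward force, I turned it roughly 0.4 rad until the foot dropped in. At equal force the drop measured about 7.6 mm. I then let go, gripped the knob, turned the wheel one click clockwise, and backed away.

**Last checks:**
- **Pot height:** the lid top is at 0.1265 m, the same as the pots already loaded, so it is fully home.
- **Pot position:** in plan, the pot is within about 2 mm of where the red pot stood at the red mark before the turn.
- **Wheel angle:** the knob measures about 60.8° from its start (1.06 rad), within the 0.96–1.13 rad band and within what the camera can resolve.
- **Other objects:** the jar, brush jar and palette look unmoved in the scene picture. I checked this by eye and did not measure it.

**Disagreements:**
- **Cameras:** the top and scene cameras differed from each other by about 4–5 mm, so I relied on the wrist camera up close.
- **Knob grip:** the gripper read 17.5 mm on the 14 mm knob. I did not find out why, but the wheel followed the turn.

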